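# Weigh the screw box on the counting scale

### The arm

A 6-joint arm with a two-finger parallel gripper is mounted at the origin on the work surface. World frame = base frame: x ahead of the robot, y to its left, z up, the work surface at z = 0. Lengths are in mm, angles in degrees, forces in N, time in s.
With the tool pointing down it reaches from about 350 to 875 mm from the base axis. Payload 4.2 kg.
Tool frame: the origin (TCP) lies midway between the tips of the shut fingers; the grasp point (between the pads) lies 19 mm behind it; z points along the fingers, y is the line along which they close (so a half turn about z gives the same grasp; the last joint's range is limited). The gripper opens to 87 mm and grips with 3 to 60 N. Pads are 19 mm wide; open, the fingers measure 117 mm over their backs; the gripper's body (75 mm by 190 mm) begins 51 mm behind the grasp point.
Start: joints at [-52.907, 22.042, 0.453, 0, -68.411, -14.817], TCP at [236.937, -578.325, 222.55] pointing down, gripper open.
Joint ranges: [-179.83, 179.83], [-69.29, 118.12], [-61.27, 80.66], [-181.25, 117.63], [-171.15, -9.14], [-177.46, 177.46]. Speed limits (degrees/s): [159.86, 159.86, 180, 180, 180, 180].

### API

Orientations are given as [roll, pitch, yaw] about the fixed x, y, z axes, in that order (R = Rz(yaw) Ry(pitch) Rx(roll)).
In Python, from rig import env gives the robot as it stands. The module is installed in compiled form; this text tells all that it offers.
- The arm moves only by the shell command python3 -m inch 'ROWS'. ROWS is JSON, a list of rows, each a list of 3 entries, a list of its own where there are three numbers: the closure, from 0 (fully open) to 1 (shut), then the shift along the tool's x, y, z in mm, then the turn about the tool's z in rad. In form: [[fingers, [tx, ty, tz], roll], ...]. A call has exactly 5 rows; each row is the pose to reach, as a shift and turn from the pose commanded when the call began, along the tool's axes at that moment; what a row does not reach only later rows make up. A row lasts 1/10 s, in which the tool goes at most 50 mm and 8.59 degrees, less where a joint would pass 70% of its speed; a pose out of reach is approached as far as the arm can. A call with a gripper value outside its range is refused whole. The fingers move at their own pace and stop on an object; the grip force is fixed at half the most. Time passes only in rows, so rows that repeat a pose let the fingers close, or fill a call up. It gives the time, the measured TCP pose, the force, the opening and the grip force at its end, in the units of the state.
- env.state(): the state, without advancing time (a new reading comes with each control period).
- env.snapshot(name): name is "side" or "top" or "wrist"; returns a dict with "img" (480x640x3 uint8, blue, green, red), "fx", "fy", "cx", "cy" (pixels), "T" (4x4, takes a point from camera to world coordinates). Camera axes: x right, y up, looking along -z (the intrinsics and any distortion apply to the point x, -y, -z); pixel columns grow to the right and rows downward; lengths in mm; the calibration is good to about 2 mm. A picture is of the moment at which its call begins. There is no depth.
- env.close_job(): hands the job in; it is judged then, once.
The state is a dict: "t": time; "joint_positions": joint angles; "qd": joint speeds; "effort": joint torques, N m; "position": TCP position; "orientation": TCP orientation; "force": force on the tool from outside, world axes, zero at the start; "torque": the same for the moment, N m; "gripper_width": finger opening in mm; "gripper_force": force on a finger pad.
Only numpy, scipy, OpenCV 4.12 (cv2) and the standard library are available. Lean on these libraries where they do the work, as an engineer would, in place of code of your own. Each camera call takes 0.05 s, during which the arm holds its last target. There are 200 camera calls.

### The job

Weigh the parts box with the orange tab: slide it by its tab right out from under the upper deck onto the tier's landing shelf and let go of it there, then pick it up again by its lid knob and set it down gently, upright and centred on the scale's pan, leaving it there by itself. Keep the box level all the way, do not push the pan down to its overload limit, and leave the grey-tabbed box and everything else where it is.

Things in the scene. Friction and masses are not known exactly. Their poses are not given: they have to be found in the camera images.
- screwbox: The box to weigh: clear plastic parts box of screws, closed lid, with an ORANGE pull tab and an ORANGE lid knob. Body 84 (x) x 60 (y) x 34 (z) mm, about 0.22 to 0.35 kg, centre of mass close under the knob. Origin: centre of the underside of the 84 x 60 body; z up; -x points to the end with the tab (the end facing out of the bay).
- screwbox_tab: Orange upright pull tab fixed to the -x end of the screw box: a fin 10 mm thick (y), 42 mm tall from the box's underside, standing 29 mm out from the end of the box. Its frame is the same as screwbox: the fin's middle lies at x = -56 mm, y = 0, z = 21 mm in it.
- screwbox_knob: Orange round lid knob of the screw box, 22 mm diameter, 22 mm tall, on the middle of the lid. Its frame is the same as screwbox: the knob stands on x = y = 0 from z = 34 to z = 56 mm.
- tier: Smoked acrylic tier, fixed: two 90 mm wide bays (middles at y = +-48 mm, x = 0 to 120 mm, 6 mm walls) open towards -x, under an upper deck (underside 68, top 74 mm up; drive and sleeve lie on it at x > 30 mm). Origin: on the table under the middle of the deck's front edge. Each box starts with its tab and about 25 mm of its body sticking out past that edge.
- landing (a point): Middle of the landing shelf: the 6 mm floor plate of the tier that runs on, flush, in front of the bays (light grey mat, x = -180 to 0 mm and y = +-99 mm in the tier's frame). This point is on its upper face at x = -90, y = 0, z = 6 mm of the tier; axes as tier.
- scale: White counting scale, fixed to the table, 190 (x) x 170 (y) x 44 mm high, display towards -x. Origin: centre of its underside. The pan's axis is at x = +20 mm, y = 0.
- pan_top (a point): Centre of the upper face of the scale's round steel pan (diameter 140 mm, a cross and a 100 mm circle marked on it), 80 mm above the table when empty; z up. It sinks with the pan.
- pan (a joint): How far the pan has sunk on its spring, in m: 0 empty, spring 300 N/m with damping (the box sinks it about 7 to 12 mm), hard stop at 0.024; the overload limit is at 0.019.
- greybox: Bystander: the same parts box (84 x 60 x 34 mm, same tab and knob) but with GREY tab and knob, in the other bay. Which bay is which changes. Origin and axes as screwbox.
- drive_a: Bystander: matte black hard drive 70 x 100 x 10 mm on the tier's upper deck. Origin: centre of underside.
- sleeve: Bystander: orange silicone sleeve 74 x 84 x 16 mm on the tier's upper deck. Origin: centre of underside.
- drive_b: Bystander: matte black hard drive 70 x 100 x 10 mm on the table. Origin: centre of underside.
- tweezers: Bystander: steel tweezers about 122 mm long, 5 mm high, on the table. Origin: near its middle, underside.
- checkweight: Bystander: steel check weight with a neck, 38 mm diameter, 58 mm tall, on the table. Origin: centre of underside.
- screwdriver: Bystander: screwdriver 160 mm long, on the table.
Things that resemble listed ones, but are neither listed nor needed, are in the scene too. Leave any blue or purple look-alike of the screwbox alone.

How it is judged:
By the outcome, as a careful person would: the job done as asked, in the order asked, and still so for the second after the job is handed in, with the robot touching nothing.
It also fails if it takes over 51 s, if anything falls off the work surface, if the arm or the gripper's body presses on something with over 40 N, if the wrist force passes 120 N, or if a joint passes its speed limit or range.

## Working session

There is one attempt and no reset: what is moved stays moved. The work goes in short steps, Python scripts to look and compute and a shell command to move; the robot and the scene stay as the last step left them, time stands still between calls to the robot, and variables do not carry over. Pictures are saved under pics/ and viewed, at most 12 in all, crops included, and the job is handed in when it is done.

```bash
mkdir -p pics
cat > h.py <<'E'
from rig import env
import cv2,numpy as np,pickle
def snap(n,f):
    s=env.snapshot(n); cv2.imwrite(f'pics/{f}.png',s['img']); pickle.dump(s,open(f'pics/{f}.pkl','wb')); return s
def ray(f,u,v):
    s=pickle.load(open(f'pics/{f}.pkl','rb')); T=np.array(s['T'])
    k=s.get('dist',None)
    d=np.array([(u-s['cx'])/s['fx'],-(v-s['cy'])/s['fy'],-1.]); d=T[:3,:3]@d
    return T[:3,3],d/np.linalg.norm(d)
def tri(*obs):
    A=np.zeros((3,3));b=np.zeros(3);R=[ray(*o) for o in obs]
    for o,d in R: P=np.eye(3)-np.outer(d,d);A+=P;b+=P@o
    p=np.linalg.solve(A,b); return p.round(1),[round(float(np.linalg.norm((np.eye(3)-np.outer(d,d))@(p-o))),1) for o,d in R]
def atz(f,u,v,z):
    o,d=ray(f,u,v); return (o+d*(z-o[2])/d[2]).round(1)
E
python3 - <<'E'
from h import *
for n in('top','side'):
    s=snap(n,n+'1'); print({k:(v if k!='T' else np.array(v).round(3).tolist()) for k,v in s.items() if k!='img'})
print(env.state())
E
```

```text
{'fx': 517.1162779403301, 'fy': 517.1162779403301, 'cx': 321.1963037350749, 'cy': 243.00574796365163, 'T': [[-0.008, 0.995, -0.104, 342.142], [-1.0, -0.008, -0.009, -24.849], [-0.01, 0.104, 0.995, 1734.759], [0.0, 0.0, 0.0, 1.0]]}
{'fx': 531.3881165703226, 'fy': 531.3881165703226, 'cx': 322.8938292452216, 'cy': 246.33608305736954, 'T': [[-0.878, 0.355, -0.322, 35.703], [-0.479, -0.649, 0.59, 923.764], [0.001, 0.672, 0.74, 1259.838], [0.0, 0.0, 0.0, 1.0]]}
{'t': 0.1, 'joint_positions': array([-5.29078261e+01,  2.20863183e+01,  3.88436134e-01, -2.37897947e-02,
       -6.84132278e+01, -1.48156177e+01]), 'qd': array([ 0.02033104, -0.0809824 ,  0.13794876,  0.01925562,  0.06233331,
       -0.02232906]), 'effort': array([ 2.04140501e-04, -3.91690099e+01,  1.87933195e+01,  4.23197418e+00,
        1.34099083e-02, -7.61978231e-05]), 'position': array([ 236.71769669, -577.85434115,  221.57901242]), 'orientation': array([ 1.79886930e+02, -7.04295921e-03, -1.57732211e+02]), 'force': array([ 0.47760675, -1.00356501,  0.1546107 ]), 'torque': array([ 0.02215825,  0.01164524, -0.00773079]), 'gripper_force': 0.0, 'gripper_width': 86.91072863267443}
```

View pics/top1.png

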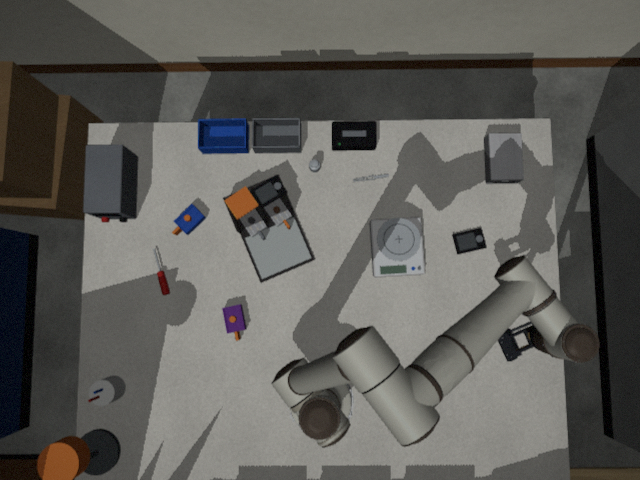

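View pics/side1.png

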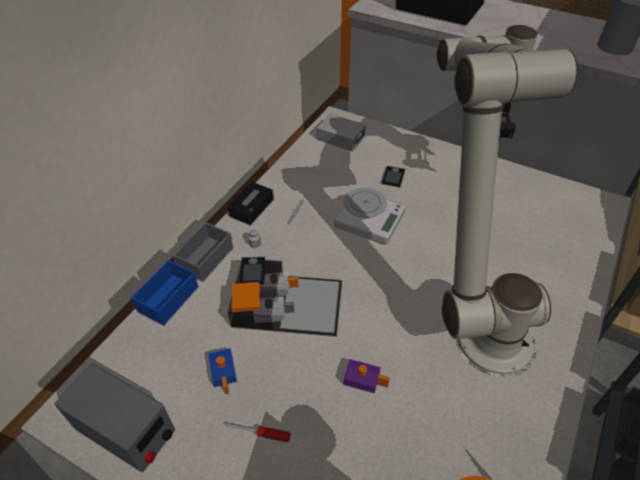

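Top view: the candidates for the orange-tabbed box are the clear box in the tier's right bay (tab at 288,222), the blue look-alike (188,219), the purple look-alike (234,319), the orange sleeve on the deck (242,201) and the grey-tabbed box (264,233). By the description I choose the right-bay box. The scale is at (398,245). Next is a close crop.

Run:
```python
from h import *
t=cv2.imread('pics/top1.png');s=cv2.imread('pics/side1.png')
c=lambda i,x,y,w,h:cv2.resize(i[y:y+h,x:x+w],(400,300),interpolation=cv2.INTER_CUBIC)
a=np.hstack([c(t,220,180,100,75),c(s,225,250,100,75)])
b=np.hstack([c(t,360,200,100,75),c(s,325,175,100,75)])
cv2.imwrite('pics/c1.png',np.clip(np.vstack([a,b])*1.3,0,255).astype(np.uint8))
```

```text
(no output)
```

View pics/c1.png

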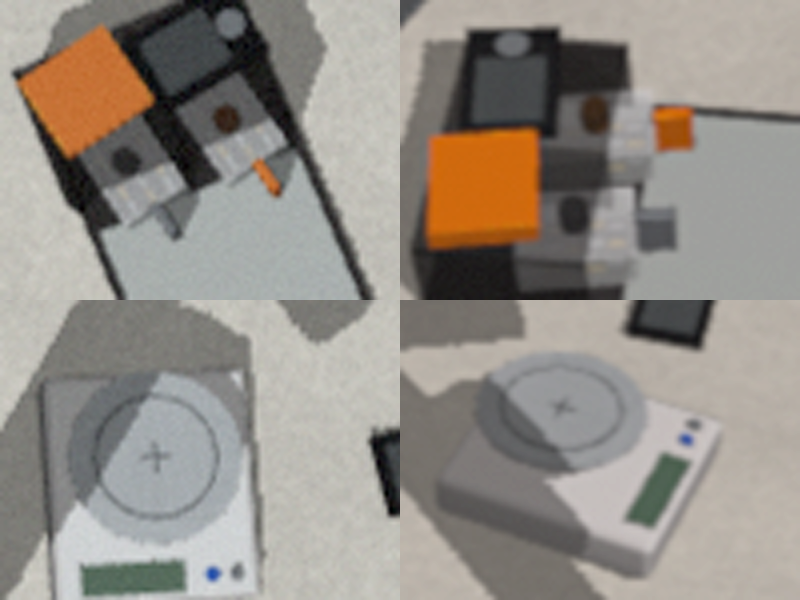

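The crop confirms it: orange fin and knob in the right bay (top image, fin top at about 286,224; side image 293,278), grey one in the left bay. The pan cross is at top (398.6,238.9) and side (365.1,201.1).

Run:
```python
from h import *
print('tab',tri(('top1',286.1,223.9),('side1',293.1,278.1)))
print('pan',tri(('top1',398.6,238.9),('side1',365.1,201.1)))
a=atz('top1',220+258/4-.4,180+163/4-.4,48);b=atz('top1',220+274/4-.4,180+190/4-.4,48);print(a,b,np.degrees(np.arctan2(*(a-b)[1::-1])))
L=[atz('top1',u,v,6) for u,v in((313,259),(262,281))];print(L, np.degrees(np.arctan2(*(L[1]-L[0])[1::-1]))-90)
s=env.state();print(s['position'],s['orientation'])
```

```text
tab (array([582.3, 105.3,  42.3]), [0.9, 0.9])
pan (array([ 525.3, -259.8,   77.6]), [0.9, 0.9])
[594.3 111.9  48. ] [571.7  98.7  48. ] 30.287952990666117
[array([468.9,  18.4,   6. ]), array([396.6, 189.1,   6. ])] 22.955091004231562
[ 236.71769669 -577.85434115  221.57901242] [ 1.79886930e+02 -7.04295921e-03 -1.57732211e+02]
```

```bash
python3 -m inch '[[0,[-30,30,-15],0],[0,[-60,60,-30],0],[0,[-90,95,-45],0],[0,[-125,130,-60],0],[0,[-160,165,-78],0]]'
python3 -m inch '[[0,[-33,34,0],0],[0,[-66,68,0],0],[0,[-100,103,0],0],[0,[-133,137,0],0],[0,[-167,172,0],0]]'
python3 -m inch '[[0,[-33,34,0],0],[0,[-66,68,0],0],[0,[-100,103,0],0],[0,[-133,137,0],0],[0,[-166,172,0],0]]'
python3 -m inch '[[0,[0,0,0],0],[0,[0,0,0],0],[0,[0,0,0],0],[0,[0,0,0],0],[0,[0,0,0],0]]'
python3 - <<'E'
from h import *
s=snap('wrist','w1'); print(np.array(s['T']).round(3).tolist(),s['fx'],s['cx'],s['cy'],env.state()['joint_positions'])
E
```

```text
t: 0.6
position: [320.7, -366.8, 298.9]
orientation: [179.9, -0.0, -157.8]
force: [1.4, 0.4, 1.5]
gripper_width: 87.1
gripper_force: 0.0
t: 1.1
position: [410.1, -144.4, 299.0]
orientation: [180.0, 0.0, -157.7]
force: [1.5, -0.7, 0.3]
gripper_width: 86.8
gripper_force: 0.0
t: 1.6
position: [498.6, 77.7, 298.9]
orientation: [180.0, -0.0, -157.7]
force: [0.5, -0.1, 0.8]
gripper_width: 87.0
gripper_force: 0.0
t: 2.1
position: [498.3, 74.7, 299.4]
orientation: [180.0, 0.0, -157.8]
force: [0.8, -0.6, 0.3]
gripper_width: 86.7
gripper_force: 0.0
[[-0.377, -0.885, -0.272, 423.666], [0.926, -0.36, -0.111, 44.366], [0.0, -0.294, 0.956, 461.533], [0.0, 0.0, 0.0, 1.0]] 404.76618238117453 319.2353274895725 234.97912887680934 [ 2.70225990e+01  7.32099225e+00 -8.50853579e+00 -7.49448060e-04
 -7.41367665e+01 -9.48317522e+01]
```

View pics/w1.png

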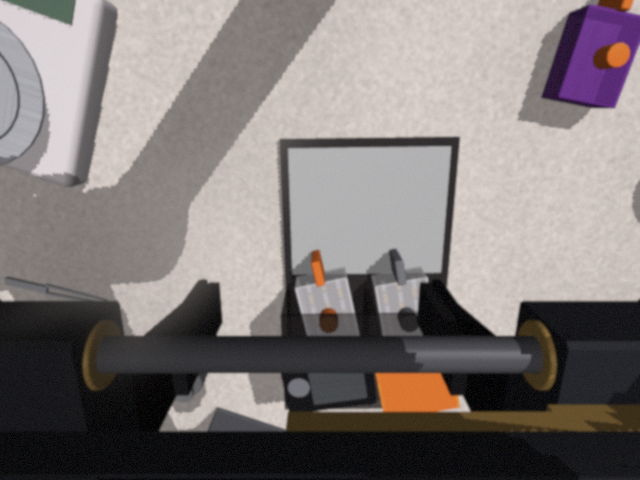

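The wrist view shows the orange fin at about (318,267), the grey fin at (397,267), and the landing plate with front corners (281,140) and (458,139). The gripper body lies along tool y. I'll enlarge it.

Run:
```python
from h import *
s=cv2.imread('pics/w1.png')
cv2.imwrite('pics/c2.png',cv2.resize(s[230:350,280:440],(800,600),interpolation=cv2.INTER_CUBIC))
print([atz('w1',*p,6) for p in((281.5,139.5),(458.5,138.5))])
```

```text
[array([467.4,  17.6,   6. ]), array([393.1, 197.1,   6. ])]
```

View pics/c2.png

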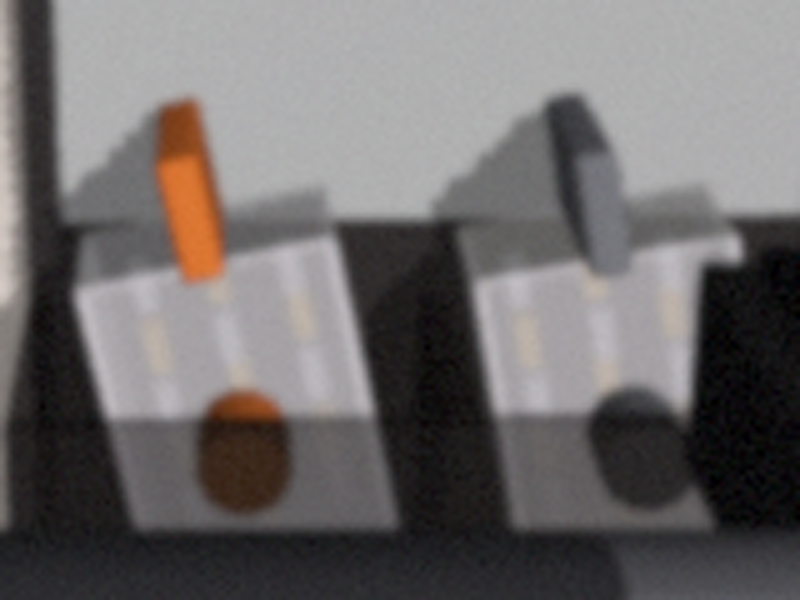

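Run:
```python
from h import *
print(tri(('top1',286.1,223.9),('side1',293.1,278.1),('w1',317.7,272.8)),tri(('top1',286.1,223.9),('w1',317.7,272.8)),tri(('side1',293.1,278.1),('w1',317.7,272.8)))
ang=lambda a,b:np.degrees(np.arctan2(*(b-a)[1::-1]))
P=lambda x,y,z:atz('w1',280+x/5-.4,230+y/5-.4,z)
o,i=P(177,155,48),P(204,279,48);print(o,i,ang(o,i),np.linalg.norm(i-o))
l,r=P(78,292,40),P(335,236,40);print(l,r,ang(r,l)-90,np.linalg.norm(r-l))
a,b=P(105,415,40),P(372,415,40);print(ang(l,a),ang(r,b))
print('landing yaw',ang(np.array([467.4,17.6]),np.array([393.1,197.1]))-90, 'grey',P(565,150,48),P(608,272,48))
```

```text
(array([582.3, 106.5,  44.8]), [1.2, 1.8, 1.7]) (array([581.8, 106.1,  50. ]), [1.0, 1.0]) (array([581.4, 107.4,  46.2]), [1.5, 1.5])
[570.2  99.2  48. ] [595.2 115.8  48. ] 33.584160475592974 30.00933188193299
[612.2  91.9  40. ] [577.6 140.5  40. ] -144.55163745838183 59.65836068817179
32.58255420992379 34.03752099576816
landing yaw 22.486012449863097 grey [537.2 177.1  48. ] [559.8 198.2  48. ]
```

```bash
python3 -m inch '[[0,[-18,-1,20],-0.05],[0,[-36,-1,45],-0.10],[0,[-54,-2,70],-0.15],[0,[-72,-3,95],-0.2],[0,[-86,-3,120],-0.213]]'
python3 -m inch '[[0,[0,0,25],0],[0,[0,0,50],0],[0,[0,0,70],0],[0,[0,0,80],0],[0,[0,0,80],0]]'
python3 - <<'E'
from h import *
s=snap('wrist','w2'); print(env.state()['position'],env.state()['orientation'])
E
```

```text
t: 2.65
position: [580.2, 105.2, 178.2]
orientation: [-180.0, 0.0, -145.5]
force: [-0.6, -1.2, -0.2]
gripper_width: 87.1
gripper_force: 0.0
t: 3.15
position: [578.6, 104.9, 97.9]
orientation: [180.0, -0.2, -145.6]
force: [-0.4, -0.5, -0.6]
gripper_width: 86.6
gripper_force: 0.0
[579.50117916 105.2438906   99.20506885] [-1.79984586e+02 -1.65763682e-02 -1.45533218e+02]
```

View pics/w2.png

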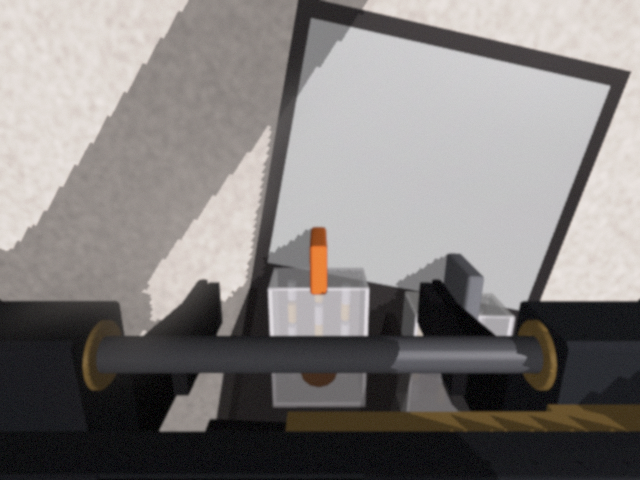

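The fin sits at (319,260), centred between the fingers (215 and 425) and aligned. I'll narrow the fingers a bit, descend and grip.

```bash
python3 - <<'E'
from h import *
print(atz('w2',319,250,48),atz('w2',319,293,48))
E
python3 -m inch '[[0.4,[0,0,0],0],[0.4,[0,0,20],0],[0.4,[0,0,40],0],[0.4,[0,0,60],0],[0.4,[0,0,79],0]]'
python3 -m inch '[[0.4,[0,0,0],0],[0.7,[0,0,0],0],[1,[0,0,0],0],[1,[0,0,0],0],[1,[0,0,0],0]]'
python3 -m inch '[[1,[0,0,0],0],[1,[0,0,0],0],[1,[0,0,0],0],[1,[0,0,0],0],[1,[0,0,0],0]]'
```

```text
[573. 101.  48.] [594.5 115.7  48. ]
t: 3.7
position: [580.4, 106.0, 20.9]
orientation: [-180.0, 0.2, -145.5]
force: [0.6, 0.6, -0.2]
gripper_width: 56.4
gripper_force: 0.0
t: 4.2
position: [579.9, 105.8, 21.1]
orientation: [-180.0, 0.1, -145.5]
force: [-0.4, 0.4, -0.3]
gripper_width: 28.0
gripper_force: 0.0
t: 4.7
position: [579.5, 105.6, 20.3]
orientation: [-180.0, 0.0, -145.5]
force: [0.6, -1.4, 2.1]
gripper_width: 9.8
gripper_force: 30.0
```

```bash
python3 -m inch '[[1,[5,1,0],0],[1,[13,2.8,0],0],[1,[22,4.7,0],0],[1,[31,6.6,0],0],[1,[40,8.6,0],0]]'
python3 -m inch '[[1,[10,2.1,0],0],[1,[20,4.2,0],0],[1,[30,6.4,0],0],[1,[40,8.5,0],0],[1,[48,10.2,0],0]]'
python3 -m inch '[[1,[5,1,0],0],[1,[7,1.5,0],0],[1,[7,1.5,0],0],[1,[7,1.5,0],0],[1,[7,1.5,0],0]]'
python3 - <<'E'
from h import *
s=snap('wrist','w3'); snap('top','top3');snap('side','side3');print(env.state()['position'],env.state()['orientation'])
E
```

```text
t: 5.2
position: [540.9, 89.8, 20.3]
orientation: [-180.0, 0.0, -145.5]
force: [2.1, -0.1, 0.6]
gripper_width: 9.6
gripper_force: 30.0
t: 5.7
position: [495.5, 71.0, 20.2]
orientation: [-180.0, 0.0, -145.5]
force: [3.2, 1.0, 1.4]
gripper_width: 9.7
gripper_force: 30.0
t: 6.2
position: [489.1, 68.3, 20.2]
orientation: [180.0, -0.1, -145.5]
force: [-0.0, 0.1, 6.4]
gripper_width: 10.0
gripper_force: 30.0
[489.10615672  68.3291778   20.22493635] [ 1.79986150e+02 -8.45006705e-02 -1.45524524e+02]
```

View pics/w3.png

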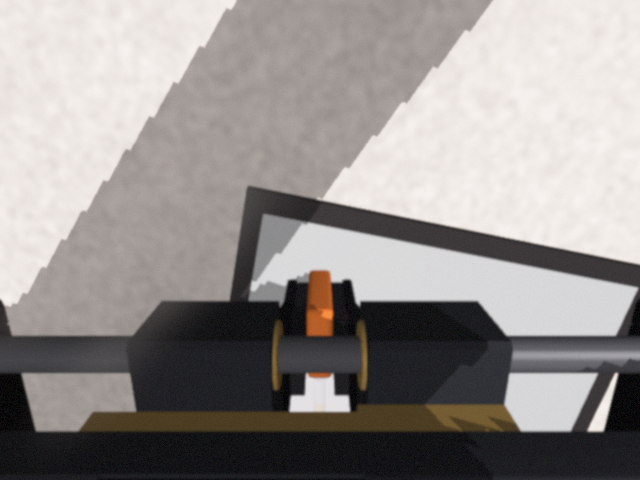

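```bash
python3 -m inch '[[0.9,[0,0,0],0],[0.6,[0,0,0],0],[0.4,[0,0,0],0],[0.4,[0,0,0],0],[0.4,[0,0,0],0]]'
python3 -m inch '[[0.4,[0,0,-15],0],[0.4,[0,0,-50],0],[0.4,[0,0,-95],0],[0.4,[0,0,-140],0],[0.4,[0,0,-180],0]]'
python3 -m inch '[[0.4,[0,0,0],0],[0.4,[0,0,0],0],[0.4,[0,0,0],0],[0.4,[0,0,0],0],[0.4,[0,0,0],0]]'
python3 - <<'E'
from h import *
s=snap('wrist','w4'); snap('top','top4');snap('side','side4');print(env.state()['position'],env.state()['orientation'])
a=s['img'][200:440,160:480]; t=cv2.imread('pics/top4.png')[195:285,210:330];d=cv2.imread('pics/side4.png')[240:345,220:360]
z=lambda i:cv2.resize(i,(400,300),interpolation=cv2.INTER_CUBIC)
cv2.imwrite('pics/c4.png',np.vstack([np.hstack([z(a),z(a)*0]),np.hstack([z(t),z(d)])]))
E
```

```text
t: 6.85
position: [488.9, 68.2, 19.6]
orientation: [180.0, -0.1, -145.5]
force: [0.2, 0.5, 0.4]
gripper_width: 34.2
gripper_force: 0.0
t: 7.35
position: [489.2, 68.4, 202.2]
orientation: [-180.0, 0.0, -145.5]
force: [0.7, 0.7, -0.5]
gripper_width: 52.1
gripper_force: 0.0
t: 7.85
position: [489.0, 68.3, 198.7]
orientation: [180.0, -0.2, -145.5]
force: [-0.0, 0.4, -1.0]
gripper_width: 52.1
gripper_force: 0.0
[489.33443368  68.46719551 199.40842916] [ 1.79988255e+02 -7.97369695e-02 -1.45518503e+02]
```

View pics/c4.png

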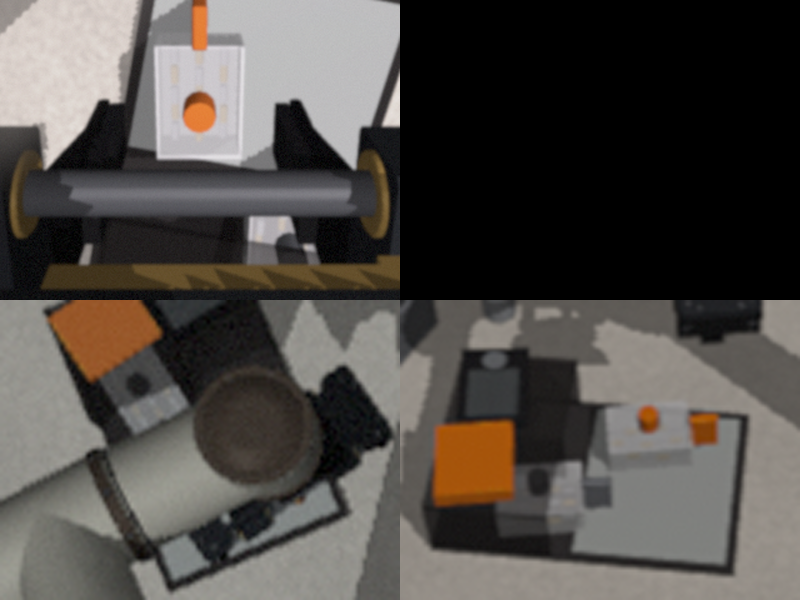

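The box stands on the landing, clear of the deck and released. The knob's top disc is at wrist (319.2,292.0) and side (307,279).

Run:
```python
from h import *
print(tri(('w4',319.2,292),('side4',307,279)), atz('w4',319.2,292,62),atz('side4',307,279,62))
f=lambda x,y,z:atz('w4',160+x*.8-.1,200+y*.8-.1,z)
c=[f(*p,40) for p in((155,47),(243,46),(157,158),(243,158))];print(c,np.mean(c,0))
```

```text
(array([536.7, 101.7,  61.9]), [0.8, 0.8]) [537.5 101.8  62. ] [535.7 101.9  62. ]
[array([521.7,  55.4,  40. ]), array([488.1, 103.2,  40. ]), array([590.4, 101.7,  40. ]), array([555.8, 152.2,  40. ])] [539.    103.125  40.   ]
```

```bash
python3 -m inch '[[0.4,[-15,0,15],0],[0.4,[-32,0,35],0],[0.4,[-50,0,60],0],[0.4,[-59,0,85],0],[0.4,[-59,0,105],0]]'
python3 -m inch '[[0.4,[0,0,15],0],[0.4,[0,0,28],0],[0.4,[0,0,40],0],[0.4,[0,0,48],0],[0.4,[0,0,51],0]]'
python3 -m inch '[[0.7,[0,0,0],0],[1,[0,0,0],0],[1,[0,0,0],0],[1,[0,0,0],0],[1,[0,0,0],0]]'
```

```text
t: 8.5
position: [538.8, 102.5, 93.2]
orientation: [180.0, -0.1, -145.5]
force: [0.3, -0.1, -1.0]
gripper_width: 52.2
gripper_force: 0.0
t: 9.0
position: [537.8, 101.8, 43.2]
orientation: [180.0, -0.1, -145.5]
force: [0.1, -0.3, -0.3]
gripper_width: 52.2
gripper_force: 0.0
t: 9.5
position: [538.4, 102.1, 44.5]
orientation: [-180.0, 0.0, -145.5]
force: [-1.0, 0.5, 0.3]
gripper_width: 20.9
gripper_force: 30.0
```

```bash
python3 -m inch '[[1,[0,0,-2],0],[1,[0,0,-6],0],[1,[0,0,-14],0],[1,[0,0,-25],0],[1,[0,0,-40],0]]'
python3 -m inch '[[1,[0,0,-20],0],[1,[0,0,-45],0],[1,[0,0,-70],0],[1,[0,0,-95],0],[1,[0,0,-116],0]]'
python3 -m inch '[[1,[3,-4,0],0],[1,[10,-13.5,0],0],[1,[20,-27,0],0],[1,[34,-46,0],0],[1,[50,-67.5,0],0]]'
python3 -m inch '[[1,[18,-24,0],0],[1,[36,-48.5,0],0],[1,[54,-73,0],0],[1,[68,-92,0],0],[1,[75,-101,0],0]]'
python3 -m inch '[[1,[3,-4,0],0],[1,[4,-6,0],0],[1,[4,-6,0],0],[1,[4,-6,0],0],[1,[4,-6,0],0]]'
python3 - <<'E'
from h import *
s=snap('wrist','w5'); print(env.state()['position'],env.state()['orientation'])
E
```

```text
t: 10.0
position: [537.8, 101.8, 84.7]
orientation: [180.0, -0.1, -145.5]
force: [-1.0, 0.2, -2.0]
gripper_width: 21.1
gripper_force: 30.0
t: 10.5
position: [538.3, 102.0, 202.6]
orientation: [-180.0, 0.1, -145.5]
force: [0.2, -0.2, -1.6]
gripper_width: 21.3
gripper_force: 30.0
t: 11.0
position: [533.9, 16.1, 198.4]
orientation: [179.9, -0.2, -145.5]
force: [1.1, 0.3, -2.4]
gripper_width: 20.9
gripper_force: 30.0
t: 11.5
position: [528.8, -110.6, 198.4]
orientation: [179.9, -0.2, -145.7]
force: [0.4, -0.6, -2.7]
gripper_width: 21.1
gripper_force: 30.0
t: 12.0
position: [530.7, -114.2, 200.1]
orientation: [180.0, 0.0, -145.5]
force: [0.4, -0.6, -2.9]
gripper_width: 21.0
gripper_force: 30.0
[ 530.72285452 -114.28642372  200.11067145] [-1.79999588e+02  9.26793896e-03 -1.45457758e+02]
```

View pics/w5.png

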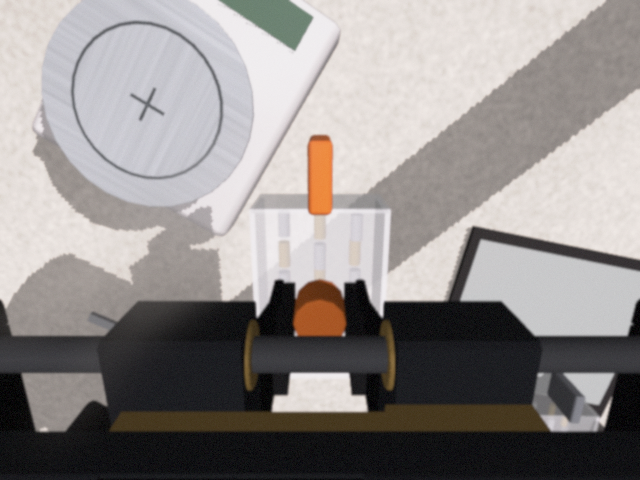

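The box hangs level and aligned in the grip (lid front edge flat at row 210, fin at 320). The pan cross is at (147,103).

Run:
```python
from h import *
o=[('top1',398.6,238.9),('side1',365.1,201.1),('w5',147.3,103.3)]
print(tri(*o),tri(o[1],o[2]),tri(o[0],o[2]),[atz(*p,80) for p in o])
# box in hand: fin top outer/inner, lid front corners at lid height
print(tri(('w4',319.2,292),('side4',307,279)))
print(atz('w5',250,210,196),atz('w5',390,210,196),atz('w5',320,214,204))
p=env.state()['position'];d=tri(*o)[0]-p
y=np.radians(-145.5);x=np.array([np.cos(y),np.sin(y)]);yy=np.array([np.sin(y),-np.cos(y)]);print(d,d[:2]@x,d[:2]@yy)
```

```text
(array([ 525.3, -258.6,   78.1]), [1.2, 1.4, 1.6]) (array([ 523.9, -256.1,   81.3]), [1.0, 1.0]) (array([ 527.6, -260.9,   67.2]), [0.3, 0.3]) [array([ 526. , -259.2,   80. ]), array([ 523.4, -257.7,   80. ]), array([ 525.1, -256.3,   80. ])]
(array([536.7, 101.7,  61.9]), [0.8, 0.8])
[ 513.9 -161.1  196. ] [ 480.4 -112.5  196. ] [ 497. -137.  204.]
[  -5.42285452 -144.31357628 -122.01067145] 86.20922610558928 -115.86105896936347
```

```bash
python3 -m inch '[[1,[4,-5.5,0],0],[1,[13,-17.5,0],0],[1,[27,-36,0],0],[1,[42,-56,0],0],[1,[56,-75,0],0]]'
python3 -m inch '[[1,[14,-19,0],0],[1,[24,-32,0],0],[1,[29,-39,0],0],[1,[30,-40,0],0],[1,[30,-40,0],0]]'
python3 -m inch '[[1,[0,0,4],0],[1,[0,0,14],0],[1,[0,0,26],0],[1,[0,0,38],0],[1,[0,0,48],0]]'
python3 -m inch '[[1,[0,0,8],0],[1,[0,0,15],0],[1,[0,0,20],0],[1,[0,0,23],0],[1,[0,0,24],0]]'
python3 -m inch '[[1,[0,0,0],0],[1,[0,0,0],0],[1,[0,0,0],0],[1,[0,0,0],0],[1,[0,0,0],0]]'
python3 - <<'E'
from h import *
s=snap('wrist','w6'); snap('top','top6');d=snap('side','side6')['img']; print(env.state()['position'],env.state()['force'])
z=lambda i:cv2.resize(i,(400,300),interpolation=cv2.INTER_CUBIC)
cv2.imwrite('pics/c6.png',np.hstack([z(s['img']),z(d[150:255,300:440])]))
E
```

```text
t: 12.55
position: [526.6, -210.3, 200.1]
orientation: [-180.0, -0.0, -145.5]
force: [0.5, -0.3, -2.8]
gripper_width: 21.2
gripper_force: 30.0
t: 13.05
position: [524.7, -258.3, 199.9]
orientation: [180.0, -0.0, -145.5]
force: [0.3, 0.7, -2.3]
gripper_width: 21.1
gripper_force: 30.0
t: 13.55
position: [524.2, -258.0, 150.2]
orientation: [179.9, -0.1, -145.5]
force: [-0.2, -0.1, -2.7]
gripper_width: 21.0
gripper_force: 30.0
t: 14.05
position: [524.8, -258.5, 127.9]
orientation: [180.0, -0.0, -145.5]
force: [1.2, -0.8, -2.7]
gripper_width: 21.1
gripper_force: 30.0
t: 14.55
position: [524.9, -258.4, 128.2]
orientation: [-180.0, 0.0, -145.5]
force: [0.5, -0.1, -3.4]
gripper_width: 21.1
gripper_force: 30.0
[ 524.85057371 -258.42355342  128.14252983] [ 0.55459956  0.28817479 -2.14034118]
```

View pics/c6.png

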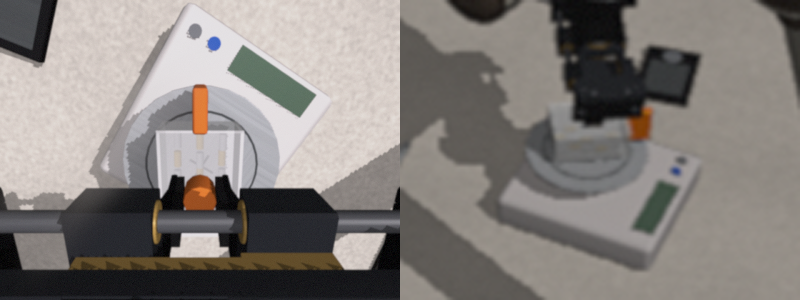

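Over the pan, level and centred. Now lowering slowly with the force readout.

```bash
python3 -m inch '[[1,[0,0,2],0],[1,[0,0,4],0],[1,[0,0,6],0],[1,[0,0,7],0],[1,[0,0,8],0]]' | grep -E 'pos|force: \['
python3 -m inch '[[1,[0,0,1],0],[1,[0,0,2],0],[1,[0,0,3],0],[1,[0,0,4],0],[1,[0,0,5],0]]'| grep -E 'pos|force: \['
python3 -m inch '[[1,[0,0,0.7],0],[1,[0,0,1.5],0],[1,[0,0,2],0],[1,[0,0,2],0],[1,[0,0,2],0]]'| grep -E 'pos|force: \['
python3 - <<'E'
from h import *
f=[]
for i in range(4):
    s=env.snapshot('top'); st=env.state(); f.append(st['force'][2])
print(f,st['position'])
E
```

```text
position: [524.7, -258.4, 119.8]
force: [0.2, -0.3, -1.1]
position: [524.8, -258.4, 115.1]
force: [-0.5, 0.1, -0.9]
position: [524.9, -258.4, 113.2]
force: [-1.0, 1.0, -0.6]
[np.float64(-0.7741406294793023), np.float64(-0.334246614777588), np.float64(-0.6874544695658974), np.float64(-0.20525640190796546)] [ 524.84121002 -258.42174044  113.10963501]
```

```bash
python3 -m inch '[[1,[0,0,0.7],0],[1,[0,0,1.4],0],[1,[0,0,1.7],0],[1,[0,0,1.7],0],[1,[0,0,1.7],0]]'| grep -E 'pos|force: \['
python3 - <<'E'
from h import *
f=[]
for i in range(6):
    s=env.snapshot('top'); st=env.state(); f.append(st['force'][2])
print(np.mean(f),st['position'])
E
python3 -m inch '[[0.9,[0,0,0],0],[0.75,[0,0,0],0],[0.6,[0,0,0],0],[0.4,[0,0,0],0],[0.4,[0,0,0],0]]'
python3 -m inch '[[0.4,[0,0,0],0],[0.4,[0,0,-5],0],[0.4,[0,0,-20],0],[0.4,[0,0,-50],0],[0.4,[0,0,-90],0]]'
python3 -m inch '[[0.4,[-20,0,-25],0],[0.4,[-40,0,-50],0],[0.4,[-60,0,-60],0],[0.4,[-75,0,-60],0],[0.4,[-80,0,-60],0]]'
python3 -m inch '[[0.4,[0,0,0],0],[0.4,[0,0,0],0],[0.4,[0,0,0],0],[0.4,[0,0,0],0],[0.4,[0,0,0],0]]'
python3 - <<'E'
from h import *
s=snap('wrist','w7'); t=snap('top','top7')['img'];d=snap('side','side7')['img']; print(env.state()['position'])
z=lambda i:cv2.resize(i,(400,300),interpolation=cv2.INTER_CUBIC)
cv2.imwrite('pics/c7.png',np.vstack([np.hstack([z(s['img']),z(d[150:255,300:440])]),np.hstack([z(t[180:285,220:360]),z(d[240:345,220:360])])]))
E
```

```text
position: [524.9, -258.4, 111.4]
force: [-0.8, 0.4, -0.7]
0.2538075941567523 [ 524.83939956 -258.45108711  111.39417601]
t: 17.7
position: [525.0, -258.5, 111.4]
orientation: [-180.0, 0.0, -145.5]
force: [0.4, -0.0, 0.3]
gripper_width: 38.3
gripper_force: 0.0
t: 18.2
position: [523.7, -258.1, 200.9]
orientation: [179.8, -0.2, -145.5]
force: [1.4, -0.6, 0.0]
gripper_width: 52.4
gripper_force: 0.0
t: 18.7
position: [591.4, -212.2, 260.6]
orientation: [179.9, -0.0, -145.5]
force: [0.1, 0.2, -0.1]
gripper_width: 52.1
gripper_force: 0.0
t: 19.2
position: [590.4, -213.4, 261.4]
orientation: [180.0, -0.0, -145.5]
force: [0.2, -0.1, 0.2]
gripper_width: 52.1
gripper_force: 0.0
[ 590.64150474 -213.25664551  261.44189662]
```

View pics/c7.png

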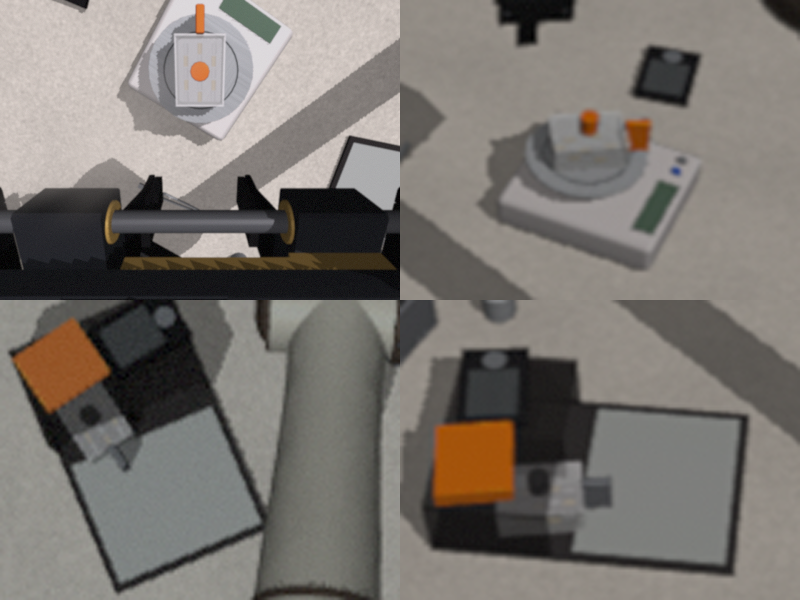

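The box stands upright alone on the pan, and the grey box, sleeve and drive haven't moved. One check of the centring before I hand in.

Run:
```python
from h import *
print(atz('w7',320.6,113.2,127),tri(('w7',320.6,113.2),('side7',300+189.5*.35,150+114*.35)))
a=atz('w7',200.4*1.6,70*1.6,105);print(a)
```

```text
[ 524.8 -257.1  127. ] (array([ 523.6, -257.6,  128.6]), [1.2, 1.2])
[ 524.1 -257.5  105. ]
```

Knob at (524.8,-257.1), against the pan axis at (525,-258): within 2 mm. Handing in.

```bash
python3 -c "
from rig import env
print(env.close_job())"
```

```text
the job is handed in; nothing more can be done
None
```

The orange-tabbed box was slid out by its tab onto the landing shelf and released, then lifted by its knob and set level on the scale's pan, within about 2 mm of centre; the job was handed in at about 19 s with the grey box, sleeve and deck drive where they were.

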